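# Show the order of the optical path

## Task

Show a new colleague the order in which the light meets the optical parts laid out along the front of the worktop (not the ones stored at the very back): with the fingertips, point straight down at the mirror mount first, then at the filter with the amber glass, then at the round black power sensor, holding still two or three centimetres above the middle of each for two full seconds. Nothing may be touched or moved, and keep the fingers from ever coming down low over the grey filter, which is not in use. Finish with the fingertips raised at least 25 cm above the worktop.

Things in the scene. Friction and masses are not known exactly. Their poses are not given: they have to be found in the camera images.
- mirror_top (a point): Middle of the top edge of the mirror mount: a black square plate pair (52 mm wide across its y, 24 mm thick along its x) with a round mirror facing its -x, on a short post with a square black foot (50 mm). This point is its highest, 106 mm above the worktop. z is up; x and y are level and turn with the mount. Loose: a push may topple it.
- amber_top (a point): Middle of the upper face of the amber filter: a flat black square frame, 50 x 50 x 9 mm, lying flat, with a round amber (orange-brown) glass. This point is 9 mm above the worktop; z is up. Loose.
- grey_top (a point): Middle of the upper face of the grey filter, the one to leave out: the same flat black square frame, 50 x 50 x 9 mm, but with dark grey glass. This point is 9 mm above the worktop; z is up. Loose.
- sensor_top (a point): Middle of the top of the optical power sensor: a round black puck 48 mm across and 26 mm high with a recessed window. This point is 26 mm above the worktop; z is up. Loose. The mirror mount, the two filters and the sensor stand in any order from left to right, at least 90 mm apart between centres.
- log_book: Red log book lying flat at the left, 210 x 151 x 12 mm; bystander. Origin: centre of the underside.
- bottle: Amber dropper bottle at the back left, 32 mm across, 105 mm high; bystander. Origin: centre of the underside.
- black_post: Black post holder with steel post and thumb screw at the back left, 25 x 41 x 105 mm high; bystander. Origin: middle of its foot.
- base_clamp: Light grey slotted table clamp lying at the back right, 26 x 75 x 17 mm; bystander. Origin: centre of the underside.
- parts_box: Blue compartment box with a clear lid at the right, 92 x 130 x 29 mm; bystander. Origin: centre of the underside.
- red_coupler: Small red lead coupler (a short ribbed sleeve) lying at the back left, 12 x 42 x 12 mm; bystander. Origin: centre of the underside.
Mind the look-alikes: they are no part of the job. What is shaped like the part that bears amber_top but purple is not meant. There is more than one size of the part that bears mirror_top; the job needs the larger.

How it is judged:
On the way, in this order (a step that is already met when the one before it is completed fails the run):
1. the fingers point down at the mirror mount from just above it, for 1.5 s (horizontal distance between the grasp point and mirror_top below 0.025 m and z of the grasp point in the frame of mirror_top between 0 and 0.08 m), for 1.5 s.
2. the fingers point down at the amber filter from just above it, for 1.5 s (horizontal distance between the grasp point and amber_top below 0.025 m and z of the grasp point in the frame of amber_top between 0 and 0.08 m), for 1.5 s.
3. the fingers point down at the power sensor from just above it, for 1.5 s (horizontal distance between the grasp point and sensor_top below 0.025 m and z of the grasp point in the frame of sensor_top between 0 and 0.08 m), for 1.5 s.
At the end, for the whole second after the job is handed in: All three were pointed at in order (grasp point within 25 mm of the middle sideways and 80 mm above the top, 1.5 s each); now the grasp point is over 220 mm above the worktop and every listed thing is within 8 mm of where it stood (height (world z) of the grasp point above 0.22 m and distance of each of log_book, bottle, black_post, base_clamp, parts_box, red_coupler, mirror_top, amber_top, grey_top, sensor_top from where it was at the start of the episode below 0.008 m); the robot touches nothing.
It fails at once if the hand touches something (contact force between any of the fingers, the arm and anything else above 0.5 N).
It fails at once if the fingers come down over the grey filter (within 30 mm of its middle sideways, less than 80 mm above it) (horizontal distance between the grasp point and grey_top below 0.03 m and z of the grasp point in the frame of grey_top below 0.08 m).
It fails at once if something listed is moved or lifted by more than 8 mm (distance of any of mirror_top, amber_top, grey_top, sensor_top, log_book, bottle, black_post, base_clamp, parts_box, red_coupler from where it was at the start of the episode above 0.008 m).
It also fails if it takes over 69 s, if anything falls off the work surface, if the arm or the gripper's body presses on something with over 40 N, if the wrist force passes 120 N, or if a joint passes its speed limit or range.

## Robot

A 6-joint arm with a two-finger parallel gripper is mounted at the origin on a cart in front of the work surface, level with it; the furniture and walls round the work are solid. World frame = base frame: x ahead of the robot, y to its left, z up, the work surface at z = 0. Lengths are in m, angles in rad, forces in N, time in s.
With the tool pointing down it reaches from about 0.25 to 0.8 m from the base axis. Payload 8.5 kg.
Tool frame: the origin (TCP) lies on the centre line of the jaws, within the pads' length; the fingertips stand 11 mm ahead of it and the grasp point (between the pads) lies 8 mm behind it (tip_extent is the distance from the TCP to the fingertips, in m); z points along the fingers, y is the direction in which the jaws open and shut (so a half turn about z gives the same grasp; the last joint's range is limited). The gripper opens to 85 mm and grips with 20 to 120 N. Pads are 22 mm wide; open, the fingers measure 114 mm over their backs; the gripper's body (76 mm by 85 mm) begins 54 mm behind the grasp point. The pads swing forward as they close: fully open they stand 13 mm farther back than shut.
Start: joints at [0, 0.238, -0.013, 1.319, 0, 1.571], TCP at [0.525, -0, 0.242] pointing down, gripper open.
Joint ranges: [-2.66, 2.66], [-1.03, 1.9], [-1.14, 1.46], [-1.82, 2.27], [-1.45, 1.34], [-3.14, 3.14]. Speed limits (rad/s): [2.22, 2.22, 2.79, 3.14, 3.14, 3.14].

## Interface

Orientations are given as a unit quaternion [w, x, y, z].
In Python, from plant import * gives the robot as it stands.
- The arm moves only by the tool play_rows, never from a script. Its argument "series" is a list that holds one entry, the list of rows, each a list of 7 numbers: the turn, a rotation vector about the world's x, y, z in degrees, then the shift along the world's x, y, z in m, then the opening in per cent of the stroke, from 0 (shut) to 100 (fully open). A call has exactly 5 rows; each row shifts and turns the commanded pose from where the row before left it; what a row does not reach is not made up. A row lasts 1/12 s, in which the tool goes at most 41.7 mm and 7.16 degrees, less where a joint would pass 70% of its speed; a pose out of reach is approached as far as the arm can. A call with a gripper value outside its range is refused whole. The fingers move at their own pace and stop on an object; "squeeze" is the grip in N (left out, the last holds). Time passes only in rows, so rows that do not move let the fingers close, or fill a call up. It gives the time, the measured TCP pose, the force and the opening at its end, in the units of the state.
- get_state(): the state, without advancing time (a new reading comes with each control period).
- snapshot(name): name is "scene" or "side" or "wrist"; returns the picture (420x560x3 uint8, red, green, blue); there is no depth.
- camera_params(name): a dict with "fx", "fy", "cx", "cy" (pixels), "cam_to_world" (4x4, takes a point from camera to world coordinates). Camera axes: x right, y up, looking along -z (the intrinsics and any distortion apply to the point x, -y, -z); pixel columns grow to the right and rows downward; lengths in m; the calibration is good to about 2 mm. A picture is of the moment at which its call begins: read the wrist's pose just before it. camera_params takes no time and is no camera call; for the wrist camera it gives the pose at the moment of the call.
- job_done(): hands the job in, once; it reports no verdict.
The state is a dict: "t": time; "joint_positions": joint angles; "qvel": joint speeds; "tau": joint torques, N m; "ee_pos": TCP position; "ee_rot": TCP orientation; "force": force on the tool from outside, world axes, zero at the start; "ft_torque": the same for the moment, N m; "opening": finger opening in m.
Only numpy, scipy, OpenCV 4.12 (cv2) and the standard library are available. Lean on these libraries where they do the work, as an engineer would, in place of code of your own. Each camera call takes 0.05 s, during which the arm holds its last target. There are 200 camera calls.

## Working session

There is one attempt and no reset: what is moved stays moved. The work goes in short steps, Python scripts to look and compute and a tool call to move; the robot and the scene stay as the last step left them, time stands still between calls to the robot, and variables do not carry over. Pictures are saved under pics/ and viewed, on a budget of 10 in all, crops included, one or two more only if the job needs it, and the job is handed in when it is done.

Besides the shell and the picture viewer there is one more tool, called after "Request:" as name([rows], argument=value, ...), one row to a line, values as JSON. play_rows: Moves the arm, as the interface text tells. Its arguments: {"type":"object","properties":{"series":{"type":"array"},"squeeze":{"type":"number"}},"required":["series"]}

```bash
mkdir -p pics; python3 - <<'E'
from plant import *
import cv2
for n in ["scene","side"]:
    cv2.imwrite(f"pics/{n}0.png",cv2.cvtColor(snapshot(n),cv2.COLOR_RGB2BGR))
    p=camera_params(n); print(n,p)
s=get_state(); print(s["t"],s["ee_pos"],s["ee_rot"],s["opening"])
E
```

```text
scene {'fx': 393.53891207599276, 'fy': 393.53891207599276, 'cx': 287.4905330649802, 'cy': 202.2480206481822, 'cam_to_world': array([[-0.71375704,  0.46515039, -0.52362772, -0.056347  ],
       [-0.70039116, -0.47214214,  0.53528873,  0.72494485],
       [ 0.00176305,  0.74881033,  0.662782  ,  0.81424445],
       [ 0.        ,  0.        ,  0.        ,  1.        ]])}
side {'fx': 401.2898668821195, 'fy': 401.2898668821195, 'cx': 281.96969022374526, 'cy': 209.3240649706551, 'cam_to_world': array([[ 0.82571597,  0.33583865, -0.45321687, -0.01705466],
       [-0.56406797,  0.48514661, -0.66817669, -0.66855356],
       [-0.00452293,  0.80736929,  0.59002913,  0.80650823],
       [ 0.        ,  0.        ,  0.        ,  1.        ]])}
0.1 [5.24631864e-01 1.86831399e-05 2.41743505e-01] [-4.66151632e-04  7.07099189e-01  7.07114074e-01 -4.54195805e-04] 0.08553604926282465
```

View pics/scene0.png

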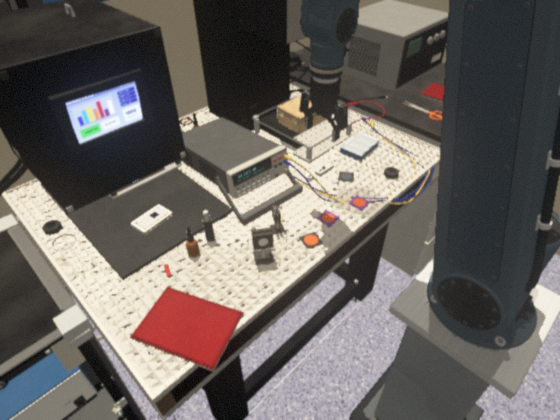

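View pics/side0.png

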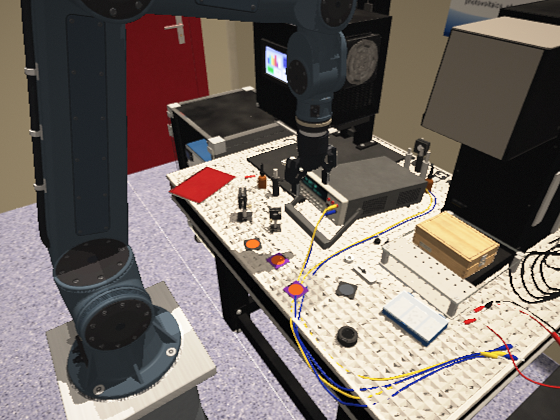

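The scene view shows the larger mirror at about (262,245), amber filter (311,240), purple look-alikes (328,216) and (359,202), grey (345,177) and sensor (391,172). In the side view: mirror (242,203), amber (252,244), purples (278,260) and (296,289), grey (346,289), sensor (347,336). I'll zoom in on both.

```bash
cat > h.py <<'E'
import numpy as np
from plant import *
def ray(p,u,v):
    T=p["cam_to_world"]; d=T[:3,:3]@np.array([(u-p["cx"])/p["fx"],-(v-p["cy"])/p["fy"],-1.])
    return T[:3,3],d
def plane(p,u,v,z):
    o,d=ray(p,u,v); return o+d*(z-o[2])/d[2]
def tri(a,b):
    (o1,d1),(o2,d2)=a,b
    s=np.linalg.lstsq(np.c_[d1,-d2],o2-o1,rcond=None)[0]
    A,B=o1+s[0]*d1,o2+s[1]*d2
    return (A+B)/2,np.linalg.norm(A-B)
E
python3 - <<'E'
from h import *
import cv2
S,D=camera_params("scene"),camera_params("side")
for n,z,a,b in [("mirror",.1,(262,231),(242,187)),("small",.05,(278,208),(276,208)),("amber",.009,(311,240),(252,244)),("p1",.009,(328,216),(278,260)),("p2",.009,(359,202),(296,289)),("grey",.009,(345,177),(346,289)),("sensor",.026,(391,172),(347,334))]:
    print(n,plane(S,*a,z).round(3),plane(D,*b,z).round(3),*[x.round(3) for x in tri(ray(S,*a),ray(D,*b))])
a=cv2.imread("pics/scene0.png")[150:280,230:430]; b=cv2.imread("pics/side0.png")[170:360,220:380]
cv2.imwrite("pics/c1.png",cv2.resize(a,(800,520),interpolation=3)); cv2.imwrite("pics/c2.png",cv2.resize(b,(505,600),interpolation=3))
E
```

```text
mirror [0.477 0.272 0.1  ] [0.488 0.306 0.1  ] [0.471 0.28  0.116] 0.01
small [0.549 0.145 0.05 ] [0.552 0.205 0.05 ] [0.527 0.168 0.081] 0.003
amber [0.422 0.142 0.009] [0.421 0.14  0.009] [0.422 0.141 0.008] 0.001
p1 [0.451 0.034 0.009] [0.447 0.037 0.009] [0.448 0.036 0.011] 0.003
p2 [ 0.423 -0.081  0.009] [ 0.424 -0.082  0.009] [ 0.424 -0.082  0.009] 0.001
grey [ 0.532 -0.15   0.009] [ 0.533 -0.157  0.009] [ 0.535 -0.155  0.005] 0.001
sensor [ 0.428 -0.26   0.026] [ 0.431 -0.273  0.026] [ 0.434 -0.27   0.019] 0.002
```

View pics/c1.png

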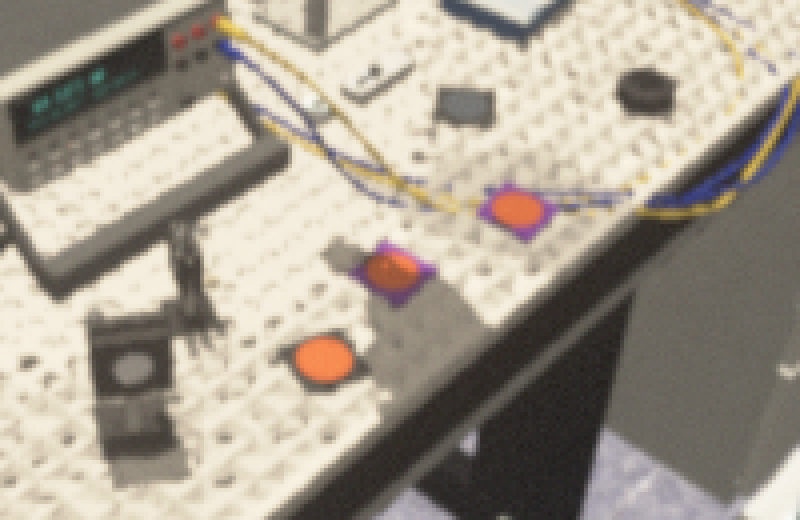

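View pics/c2.png

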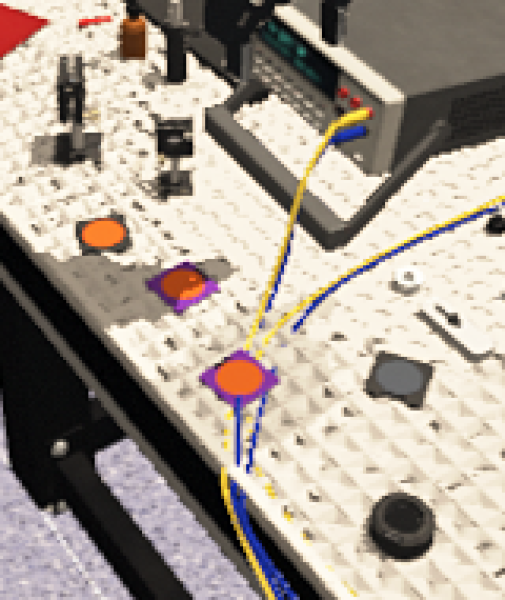

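Amber is the orange glass in the black frame; the two orange glasses in purple frames are decoys. The left mount stands taller than the one near (278,220), so it is the larger mirror. The two views disagree on its position by about 3 cm, so I'll shut the gripper, move above it and check with the wrist camera.

Request:
play_rows([
  [[0, 0, 0, -0.005, 0.02, 0.012, 0], [0, 0, 0, -0.01, 0.03, 0.012, 0], [0, 0, 0, -0.01, 0.035, 0.012, 0], [0, 0, 0, -0.01, 0.035, 0.012, 0], [0, 0, 0, -0.01, 0.035, 0.01, 0]],
])

```text
t: 0.52
ee_pos: [0.4793, 0.1562, 0.3009]
ee_rot: [-0.0, 0.707, 0.707, -0.0]
force: [0.4, 0.5, -0.2]
opening: 0.026
```

Request:
play_rows([
  [[0, 0, 0, 0, 0.03, 0, 0], [0, 0, 0, 0, 0.02, 0, 0], [0, 0, 0, 0, 0, 0, 0], [0, 0, 0, 0, 0, 0, 0], [0, 0, 0, 0, 0, 0, 0]],
])

```text
t: 0.93
ee_pos: [0.4797, 0.2045, 0.2999]
ee_rot: [-0.0, 0.707, 0.707, -0.001]
force: [0.2, -0.3, 0.1]
opening: 0.0001
```

```bash
python3 - <<'E'
from h import *
import cv2,pickle
p=camera_params("wrist"); im=snapshot("wrist"); cv2.imwrite("pics/w1.png",cv2.cvtColor(im,cv2.COLOR_RGB2BGR))
pickle.dump(p,open("w1.pkl","wb")); print(p); s=get_state(); print(s["t"],s["ee_pos"],s["opening"])
E
```

```text
{'fx': 301.47291884120585, 'fy': 301.47291884120585, 'cx': 283.8160765740317, 'cy': 211.01455454928686, 'cam_to_world': array([[ 9.99999663e-01, -5.81986480e-04,  5.78929973e-04,
         4.80000304e-01],
       [ 3.62448963e-04,  9.45805837e-01,  3.24732485e-01,
         2.87325943e-01],
       [-7.36545264e-04, -3.24732166e-01,  9.45805729e-01,
         4.31740041e-01],
       [ 0.00000000e+00,  0.00000000e+00,  0.00000000e+00,
         1.00000000e+00]])}
0.9833 [0.47983715 0.20414987 0.30003814] 0.00039312153847489344
```

View pics/w1.png

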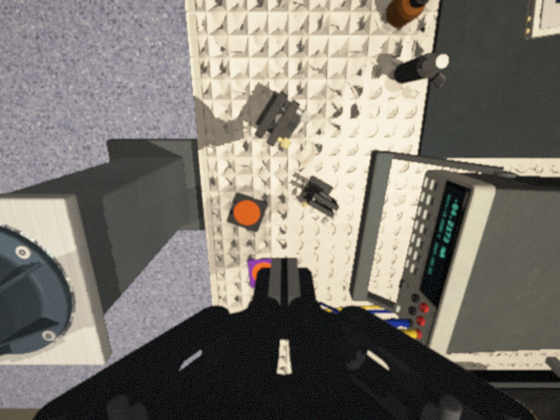

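The wrist view shows the large mount from above at (276,113), the small one at (320,197), and amber at (247,211). I'll crop in on the mount.

```bash
python3 - <<'E'
from h import *
import cv2,pickle
p=pickle.load(open("w1.pkl","rb"))
im=cv2.imread("pics/w1.png"); cv2.imwrite("pics/c3.png",cv2.resize(im[70:230,220:350],(487,600),interpolation=3))
for z in (0,.106): print(z,plane(p,276,113,z).round(3))
hsv=cv2.cvtColor(im,cv2.COLOR_BGR2HSV); m=cv2.inRange(hsv,(3,150,120),(20,255,255)); m[240:]=0
n,l,st,c=cv2.connectedComponentsWithStats(m)
for i in range(1,n):
    if st[i,4]>100: print(st[i],c[i],plane(p,*c[i],.009).round(4))
E
```

```text
0 [0.469 0.28  0.   ]
0.106 [0.472 0.282 0.106]
[403   0  21  16 145] [411.10344828   8.66206897] [0.633 0.4   0.009]
[233 200  28  26 553] [246.55153707 212.32911392] [0.4244 0.1401 0.009 ]
```

View pics/c3.png

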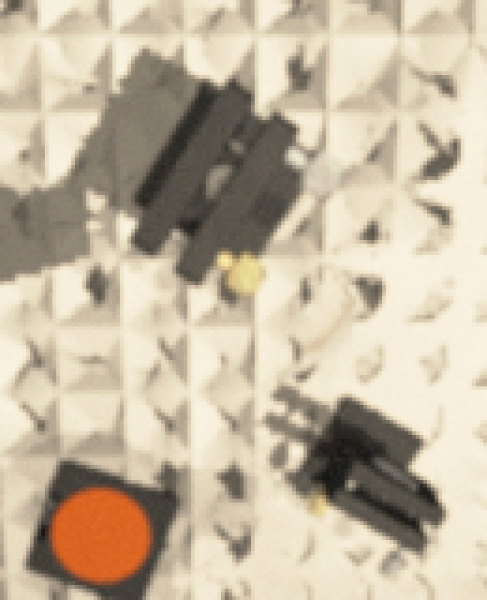

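The mount's top centre is at crop (217,184), i.e. wrist pixel (278,119), which gives about (0.474, 0.275); its plate is 53 mm wide, so it is the large one. Amber is at (0.424, 0.140). Next I descend to TCP z 0.142 over the mirror and hold.

Request:
play_rows([
  [[0, 0, 0, -0.002, 0.024, 0, 0], [0, 0, 0, -0.002, 0.024, 0, 0], [0, 0, 0, -0.002, 0.023, 0, 0], [0, 0, 0, 0, 0, -0.02, 0], [0, 0, 0, 0, 0, -0.03, 0]],
])

```text
t: 1.4
ee_pos: [0.4754, 0.2766, 0.2518]
ee_rot: [0.001, 0.707, 0.707, 0.002]
force: [-0.4, -0.3, -0.8]
opening: 0.0002
```

Request:
play_rows([
  [[0, 0, 0, 0, 0, -0.03, 0], [0, 0, 0, 0, 0, -0.03, 0], [0, 0, 0, 0, 0, -0.02, 0], [0, 0, 0, 0, 0, -0.008, 0], [0, 0, 0, 0, 0, 0, 0]],
])

```text
t: 1.82
ee_pos: [0.4733, 0.2744, 0.1607]
ee_rot: [-0.0, 0.708, 0.707, -0.002]
force: [0.4, -0.9, 0.2]
opening: -0.0002
```

```bash
python3 - <<'E'
from h import *
import cv2,pickle
s=get_state(); print(s["t"],s["ee_pos"])
a=snapshot("scene")[150:290,210:350]; b=snapshot("side")[130:270,180:320]
im=np.hstack([cv2.resize(a,(400,400),interpolation=3),cv2.resize(b,(400,400),interpolation=3)])
cv2.imwrite("pics/m1.png",cv2.cvtColor(im,cv2.COLOR_RGB2BGR))
E
```

```text
1.8167 [0.47330209 0.27441526 0.16068196]
```

View pics/m1.png

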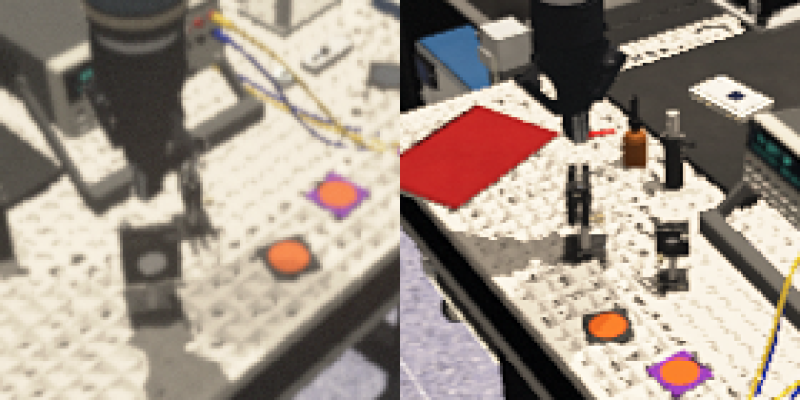

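Both views show the shut fingertips centred over the large mount with a clear gap of about 4 cm (the row speed cap shortened the descent). I'll lower the rest and hold for two seconds.

Request:
play_rows([
  [[0, 0, 0, 0, 0, -0.008, 0], [0, 0, 0, 0, 0, -0.007, 0], [0, 0, 0, 0, 0, 0, 0], [0, 0, 0, 0, 0, 0, 0], [0, 0, 0, 0, 0, 0, 0]],
])

```text
t: 2.33
ee_pos: [0.474, 0.2761, 0.1475]
ee_rot: [-0.0, 0.707, 0.707, 0.0]
force: [-0.7, 0.8, -0.3]
opening: 0.0003
```

Request:
play_rows([
  [[0, 0, 0, 0, 0, 0, 0], [0, 0, 0, 0, 0, 0, 0], [0, 0, 0, 0, 0, 0, 0], [0, 0, 0, 0, 0, 0, 0], [0, 0, 0, 0, 0, 0, 0]],
])

```text
t: 2.75
ee_pos: [0.474, 0.276, 0.1473]
ee_rot: [-0.0, 0.707, 0.707, 0.0]
force: [-0.3, -0.2, -0.1]
opening: 0.0004
```

Request:
play_rows([
  [[0, 0, 0, 0, 0, 0, 0], [0, 0, 0, 0, 0, 0, 0], [0, 0, 0, 0, 0, 0, 0], [0, 0, 0, 0, 0, 0, 0], [0, 0, 0, 0, 0, 0, 0]],
])

```text
t: 3.17
ee_pos: [0.474, 0.276, 0.1473]
ee_rot: [-0.0, 0.707, 0.707, -0.0]
force: [0.7, -0.3, -0.1]
opening: -0.0002
```

Request:
play_rows([
  [[0, 0, 0, 0, 0, 0, 0], [0, 0, 0, 0, 0, 0, 0], [0, 0, 0, 0, 0, 0, 0], [0, 0, 0, 0, 0, 0, 0], [0, 0, 0, 0, 0, 0, 0]],
])

```text
t: 3.58
ee_pos: [0.4739, 0.276, 0.1473]
ee_rot: [-0.0, 0.707, 0.707, -0.0]
force: [-0.2, 0.4, -0.0]
opening: -0.0002
```

Request:
play_rows([
  [[0, 0, 0, 0, 0, 0, 0], [0, 0, 0, 0, 0, 0, 0], [0, 0, 0, 0, 0, 0, 0], [0, 0, 0, 0, 0, 0, 0], [0, 0, 0, 0, 0, 0, 0]],
])

```text
t: 4.0
ee_pos: [0.4739, 0.276, 0.1473]
ee_rot: [-0.0, 0.707, 0.707, -0.0]
force: [0.2, 1.3, -0.2]
opening: -0.0001
```

Request:
play_rows([
  [[0, 0, 0, 0, 0, 0, 0], [0, 0, 0, 0, 0, 0, 0], [0, 0, 0, 0, 0, 0, 0], [0, 0, 0, 0, 0, 0, 0], [0, 0, 0, 0, 0, 0, 0]],
])

```text
t: 4.42
ee_pos: [0.474, 0.276, 0.1473]
ee_rot: [-0.0, 0.707, 0.707, -0.0]
force: [0.4, -0.4, -0.4]
opening: -0.0
```

Request:
play_rows([
  [[0, 0, 0, 0, 0, 0.02, 0], [0, 0, 0, 0, 0, 0.02, 0], [0, 0, 0, 0, 0, 0.02, 0], [0, 0, 0, -0.007, -0.02, 0.01, 0], [0, 0, 0, -0.008, -0.02, 0, 0]],
])

```text
t: 4.83
ee_pos: [0.4601, 0.2367, 0.2194]
ee_rot: [0.001, 0.707, 0.708, 0.002]
force: [0.1, -0.3, -0.1]
opening: -0.0001
```

Request:
play_rows([
  [[0, 0, 0, -0.009, -0.025, 0, 0], [0, 0, 0, -0.009, -0.025, 0, 0], [0, 0, 0, -0.009, -0.025, 0, 0], [0, 0, 0, -0.008, -0.021, 0, 0], [0, 0, 0, 0, 0, 0, 0]],
])

```text
t: 5.25
ee_pos: [0.4221, 0.1372, 0.2175]
ee_rot: [0.0, 0.708, 0.706, -0.001]
force: [0.4, 0.2, -0.1]
opening: 0.0001
```

```bash
python3 - <<'E'
from h import *
import cv2
p=camera_params("wrist"); im=cv2.cvtColor(snapshot("wrist"),cv2.COLOR_RGB2BGR); cv2.imwrite("pics/w2.png",im)
s=get_state(); print(s["t"],s["ee_pos"])
hsv=cv2.cvtColor(im,cv2.COLOR_BGR2HSV); m=cv2.inRange(hsv,(3,150,90),(20,255,255))
n,l,st,c=cv2.connectedComponentsWithStats(m)
for i in range(1,n):
    if st[i,4]>100: print(st[i],c[i],plane(p,*c[i],.009).round(4))
E
```

```text
5.3 [0.42328673 0.13859318 0.21764254]
[268 164  36  34 940] [285.6212766  180.61595745] [0.4243 0.1402 0.009 ]
[290 247  30  25 497] [306.21730382 257.78470825] [0.4503 0.0407 0.009 ]
```

The wrist camera again puts amber at (0.424, 0.140), so I descend 17 cm and hold.

Request:
play_rows([
  [[0, 0, 0, 0, 0, -0.018, 0], [0, 0, 0, 0, 0, -0.018, 0], [0, 0, 0, 0, 0, -0.018, 0], [0, 0, 0, 0, 0, -0.018, 0], [0, 0, 0, 0, 0, -0.018, 0]],
])

```text
t: 5.72
ee_pos: [0.4245, 0.1408, 0.1265]
ee_rot: [0.0, 0.707, 0.707, 0.0]
force: [-0.6, 0.4, 0.7]
opening: 0.0
```

Request:
play_rows([
  [[0, 0, 0, 0, 0, -0.018, 0], [0, 0, 0, 0, 0, -0.018, 0], [0, 0, 0, 0, 0, -0.018, 0], [0, 0, 0, 0, 0, -0.016, 0], [0, 0, 0, 0, 0, -0.01, 0]],
])

```text
t: 6.13
ee_pos: [0.4238, 0.1406, 0.0457]
ee_rot: [-0.0, 0.707, 0.707, -0.001]
force: [-0.9, 0.4, -1.0]
opening: -0.0001
```

Request:
play_rows([
  [[0, 0, 0, 0, 0, 0, 0], [0, 0, 0, 0, 0, 0, 0], [0, 0, 0, 0, 0, 0, 0], [0, 0, 0, 0, 0, 0, 0], [0, 0, 0, 0, 0, 0, 0]],
])

```text
t: 6.55
ee_pos: [0.4246, 0.1403, 0.048]
ee_rot: [0.0, 0.707, 0.707, 0.001]
force: [0.3, -0.4, -0.1]
opening: 0.0001
```

Request:
play_rows([
  [[0, 0, 0, 0, 0, 0, 0], [0, 0, 0, 0, 0, 0, 0], [0, 0, 0, 0, 0, 0, 0], [0, 0, 0, 0, 0, 0, 0], [0, 0, 0, 0, 0, 0, 0]],
])

```text
t: 6.97
ee_pos: [0.424, 0.14, 0.0473]
ee_rot: [-0.0, 0.707, 0.707, 0.0]
force: [-0.2, 0.0, 0.1]
opening: 0.0004
```

Request:
play_rows([
  [[0, 0, 0, 0, 0, 0, 0], [0, 0, 0, 0, 0, 0, 0], [0, 0, 0, 0, 0, 0, 0], [0, 0, 0, 0, 0, 0, 0], [0, 0, 0, 0, 0, 0, 0]],
])

```text
t: 7.38
ee_pos: [0.4239, 0.14, 0.0473]
ee_rot: [-0.0, 0.707, 0.707, -0.0]
force: [0.9, -0.1, -0.5]
opening: -0.0
```

Request:
play_rows([
  [[0, 0, 0, 0, 0, 0, 0], [0, 0, 0, 0, 0, 0, 0], [0, 0, 0, 0, 0, 0, 0], [0, 0, 0, 0, 0, 0, 0], [0, 0, 0, 0, 0, 0, 0]],
])

```text
t: 7.8
ee_pos: [0.4239, 0.14, 0.0473]
ee_rot: [-0.0, 0.707, 0.707, -0.0]
force: [0.3, -0.2, 0.4]
opening: -0.0002
```

Request:
play_rows([
  [[0, 0, 0, 0, 0, 0, 0], [0, 0, 0, 0, 0, 0, 0], [0, 0, 0, 0, 0, 0, 0], [0, 0, 0, 0, 0, 0, 0], [0, 0, 0, 0, 0, 0, 0]],
])

```text
t: 8.22
ee_pos: [0.424, 0.14, 0.0473]
ee_rot: [-0.0, 0.707, 0.707, -0.0]
force: [0.1, -0.5, -0.6]
opening: -0.0002
```

Request:
play_rows([
  [[0, 0, 0, 0, 0, 0.03, 0], [0, 0, 0, 0, 0, 0.03, 0], [0, 0, 0, 0, 0, 0.03, 0], [0, 0, 0, 0, 0, 0.03, 0], [0, 0, 0, 0, -0.01, 0.03, 0]],
])

```text
t: 8.63
ee_pos: [0.4239, 0.1307, 0.1988]
ee_rot: [-0.0, 0.707, 0.707, 0.0]
force: [0.5, 0.8, -0.8]
opening: 0.0001
```

Request:
play_rows([
  [[0, 0, 0, 0, -0.025, 0.025, 0], [0, 0, 0, 0, -0.03, 0.02, 0], [0, 0, 0, 0, -0.03, 0.01, 0], [0, 0, 0, 0, -0.03, 0, 0], [0, 0, 0, 0, -0.03, 0, 0]],
])

```text
t: 9.05
ee_pos: [0.4241, -0.0162, 0.2532]
ee_rot: [0.001, 0.707, 0.707, 0.001]
force: [0.5, 1.5, 0.1]
opening: -0.0003
```

Request:
play_rows([
  [[0, 0, 0, 0, -0.03, 0, 0], [0, 0, 0, 0, -0.03, 0, 0], [0, 0, 0, 0, -0.03, 0, 0], [0, 0, 0, 0, -0.03, 0, 0], [0, 0, 0, 0, -0.03, 0, 0]],
])

```text
t: 9.47
ee_pos: [0.4236, -0.1665, 0.2523]
ee_rot: [0.0, 0.707, 0.707, 0.0]
force: [0.4, 0.2, -0.2]
opening: 0.0001
```

Request:
play_rows([
  [[0, 0, 0, 0, -0.03, 0, 0], [0, 0, 0, 0, -0.03, 0, 0], [0, 0, 0, 0, -0.02, 0, 0], [0, 0, 0, 0, 0, 0, 0], [0, 0, 0, 0, 0, 0, 0]],
])

```text
t: 9.88
ee_pos: [0.4237, -0.2457, 0.2519]
ee_rot: [-0.0, 0.708, 0.706, -0.0]
force: [-0.2, 0.4, -0.3]
opening: -0.0002
```

```bash
python3 - <<'E'
from h import *
import cv2
p=camera_params("wrist"); im=cv2.cvtColor(snapshot("wrist"),cv2.COLOR_RGB2BGR); cv2.imwrite("pics/w3.png",im)
s=get_state(); print(s["t"],s["ee_pos"])
m=(im.max(2)<60).astype("uint8")
n,l,st,c=cv2.connectedComponentsWithStats(m)
for i in range(1,n):
    if 300<st[i,4]<6000: print(st[i],c[i].round(1),plane(p,*c[i],.02).round(4))
E
```

```text
9.9333 [ 0.42364053 -0.24493939  0.25199485]
[273 181  36  37 772] [289.9 198.9] [ 0.4313 -0.2714  0.02  ]
[386 186  71  93 425] [404.5 211.7] [ 0.5776 -0.2887  0.02  ]
```

View pics/w3.png

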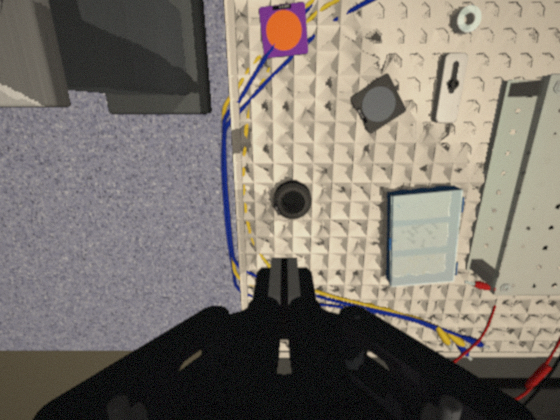

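The wrist view shows the round black sensor at (291,200), i.e. (0.431, -0.271), with grey well clear at (378,103). I shift by (+7, -26) mm, descend 19 cm and hold.

Request:
play_rows([
  [[0, 0, 0, 0.003, -0.013, 0, 0], [0, 0, 0, 0.004, -0.013, 0, 0], [0, 0, 0, 0, 0, -0.018, 0], [0, 0, 0, 0, 0, -0.018, 0], [0, 0, 0, 0, 0, -0.018, 0]],
])

```text
t: 10.35
ee_pos: [0.4317, -0.2716, 0.1978]
ee_rot: [0.001, 0.707, 0.707, 0.0]
force: [0.0, 0.2, -0.7]
opening: 0.0002
```

Request:
play_rows([
  [[0, 0, 0, 0, 0, -0.018, 0], [0, 0, 0, 0, 0, -0.018, 0], [0, 0, 0, 0, 0, -0.018, 0], [0, 0, 0, 0, 0, -0.018, 0], [0, 0, 0, 0, 0, -0.018, 0]],
])

```text
t: 10.77
ee_pos: [0.4316, -0.2713, 0.1075]
ee_rot: [0.0, 0.707, 0.707, -0.0]
force: [0.4, 0.4, -0.3]
opening: 0.0001
```

Request:
play_rows([
  [[0, 0, 0, 0, 0, -0.018, 0], [0, 0, 0, 0, 0, -0.016, 0], [0, 0, 0, 0, 0, -0.01, 0], [0, 0, 0, 0, 0, 0, 0], [0, 0, 0, 0, 0, 0, 0]],
])

```text
t: 11.18
ee_pos: [0.4311, -0.2711, 0.0642]
ee_rot: [-0.0, 0.707, 0.707, -0.0]
force: [1.2, 0.4, 0.0]
opening: -0.0001
```

Request:
play_rows([
  [[0, 0, 0, 0, 0, 0, 0], [0, 0, 0, 0, 0, 0, 0], [0, 0, 0, 0, 0, 0, 0], [0, 0, 0, 0, 0, 0, 0], [0, 0, 0, 0, 0, 0, 0]],
])

```text
t: 11.6
ee_pos: [0.4312, -0.2711, 0.0647]
ee_rot: [0.0, 0.707, 0.707, 0.0]
force: [0.7, -0.3, 0.6]
opening: 0.0002
```

Request:
play_rows([
  [[0, 0, 0, 0, 0, 0, 0], [0, 0, 0, 0, 0, 0, 0], [0, 0, 0, 0, 0, 0, 0], [0, 0, 0, 0, 0, 0, 0], [0, 0, 0, 0, 0, 0, 0]],
])

```text
t: 12.02
ee_pos: [0.4309, -0.271, 0.0642]
ee_rot: [-0.0, 0.707, 0.707, -0.0]
force: [-0.1, 0.7, 0.2]
opening: 0.0001
```

Request:
play_rows([
  [[0, 0, 0, 0, 0, 0, 0], [0, 0, 0, 0, 0, 0, 0], [0, 0, 0, 0, 0, 0, 0], [0, 0, 0, 0, 0, 0, 0], [0, 0, 0, 0, 0, 0, 0]],
])

```text
t: 12.43
ee_pos: [0.431, -0.271, 0.0643]
ee_rot: [-0.0, 0.707, 0.707, -0.0]
force: [0.2, -0.1, 0.4]
opening: -0.0001
```

Request:
play_rows([
  [[0, 0, 0, 0, 0, 0, 0], [0, 0, 0, 0, 0, 0, 0], [0, 0, 0, 0, 0, 0, 0], [0, 0, 0, 0, 0, 0, 0], [0, 0, 0, 0, 0, 0, 0]],
])

```text
t: 12.85
ee_pos: [0.431, -0.271, 0.0643]
ee_rot: [-0.0, 0.707, 0.707, -0.0]
force: [0.1, -0.1, 0.2]
opening: 0.0
```

Request:
play_rows([
  [[0, 0, 0, 0, 0, 0, 0], [0, 0, 0, 0, 0, 0, 0], [0, 0, 0, 0, 0, 0, 0], [0, 0, 0, 0, 0, 0, 0], [0, 0, 0, 0, 0, 0, 0]],
])

```text
t: 13.27
ee_pos: [0.431, -0.271, 0.0643]
ee_rot: [-0.0, 0.707, 0.707, -0.0]
force: [-0.3, -0.2, 0.9]
opening: -0.0002
```

Held for over 2 s. Now I raise to TCP z of about 0.30.

Request:
play_rows([
  [[0, 0, 0, 0, 0, 0.025, 0], [0, 0, 0, 0, 0, 0.025, 0], [0, 0, 0, 0, 0, 0.025, 0], [0, 0, 0, 0, 0, 0.025, 0], [0, 0, 0, 0, 0, 0.025, 0]],
])

```text
t: 13.68
ee_pos: [0.4307, -0.2709, 0.1905]
ee_rot: [-0.0, 0.707, 0.707, -0.0]
force: [0.2, -0.2, -0.7]
opening: -0.0
```

Request:
play_rows([
  [[0, 0, 0, 0, 0, 0.025, 0], [0, 0, 0, 0, 0, 0.025, 0], [0, 0, 0, 0, 0, 0.025, 0], [0, 0, 0, 0, 0, 0.025, 0], [0, 0, 0, 0, 0, 0.015, 0]],
])

```text
t: 14.1
ee_pos: [0.4313, -0.2712, 0.3069]
ee_rot: [0.001, 0.707, 0.707, 0.0]
force: [0.9, -0.4, 0.3]
opening: 0.0
```

Request:
play_rows([
  [[0, 0, 0, 0, 0, 0, 0], [0, 0, 0, 0, 0, 0, 0], [0, 0, 0, 0, 0, 0, 0], [0, 0, 0, 0, 0, 0, 0], [0, 0, 0, 0, 0, 0, 0]],
])

```text
t: 14.52
ee_pos: [0.4306, -0.2708, 0.3032]
ee_rot: [-0.001, 0.707, 0.707, -0.0]
force: [0.0, -1.1, -0.2]
opening: -0.0001
```

```bash
python3 - <<'E'
from h import *
import cv2
s=get_state(); print(s["t"],s["ee_pos"],s["force"])
for n in ("scene","side"):
    im=cv2.cvtColor(snapshot(n),cv2.COLOR_RGB2BGR); p=camera_params(n); cv2.imwrite(f"pics/{n}9.png",im)
    for f,i in (("start",cv2.imread(f"pics/{n}0.png")),("end",im)):
        m=cv2.inRange(cv2.cvtColor(i,cv2.COLOR_BGR2HSV),(3,150,90),(20,255,255))
        k,l,st,c=cv2.connectedComponentsWithStats(m)
        print(n,f,[plane(p,*c[j],.009)[:2].round(3) for j in range(1,k) if 50<st[j,4]<400])
a=cv2.imread("pics/scene9.png")[150:290,210:420]; b=cv2.imread("pics/side9.png")[170:360,220:380]
cv2.imwrite("pics/end.png",np.hstack([cv2.resize(a,(450,300)),cv2.resize(b,(253,300))]))
E
```

```text
14.5167 [ 0.43057456 -0.27076245  0.30318812] [ 0.04401114 -1.12397111 -0.21269607]
scene start [array([ 0.526, -0.739]), array([ 0.423, -0.081]), array([0.448, 0.039]), array([0.424, 0.141])]
scene end [array([ 0.424, -0.08 ]), array([0.449, 0.039]), array([0.424, 0.141])]
side start [array([0.424, 0.142]), array([0.447, 0.039]), array([ 0.423, -0.081])]
side end [array([0.424, 0.142]), array([0.447, 0.039]), array([ 0.423, -0.081])]
```

View pics/end.png

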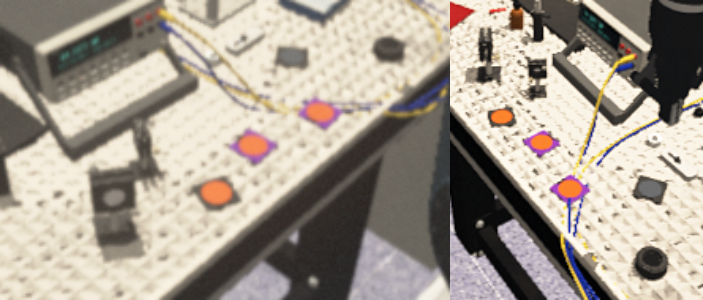

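The mirror is at (113,200) in the left half of the picture, amber at (217,193), grey at (292,57) and the sensor at (388,47). All are standing where they were, and the fingertips are at z of about 0.29. I'll hand in.

```bash
python3 -c "
from plant import *
print(job_done())"
```

```text
the job is handed in; nothing more can be done
None
```

I pointed the shut fingertips at the large mirror mount, then the amber filter in the black frame, then the black power sensor. Each hold was 2 s or longer, with the tips about 27–30 mm above the part. I then raised them to about 0.29 m and handed the job in at about 14.5 s.

- **Nothing moved:** the last scene and side pictures show all the parts in view upright and in place. I measured the amber filter and the two purple look-alikes before and after, and they match within about 1 mm. The rest I checked by eye only.
- **Nothing touched:** the force readings showed only noise, about 1 N at most. The fingers never came near the grey filter.
- **Checks that disagreed:** the first two-view estimate of the mirror's position was off by up to about 3 cm. I replaced it with a wrist-camera measurement, and the side views then showed the fingers centred over the mount. The first descent over the mirror also stopped about 2 cm high, so I lowered the fingers further before holding.

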